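# Crimp a rack of vials in the bench press

### The job

Push the vial carriage of the bench crimp press all the way in under the ram until it clicks home. Only then press the treadle under its bar guard right down to its stop, hold it down for about a second, and let it come all the way up again, leaving the carriage latched. Do not shift or knock over the other things on the bench.

Things in the scene. Friction and masses are not known exactly. Their poses are not given: they have to be found in the camera images.
- press: crimp press, fixed: grey base 220 (x) by 320 (y) by 15 mm, origin at the centre of its underside on the table. It stands sideways: x points from its treadle side to its back (about world -y, +/- 25 deg), y along the slide towards the column (about world +x), z up; Grey housing behind the treadle: x -5 to +12, y -105 to +45, up to z 100 mm
- platen (a point): centre of the underside of the ram's dark platen, 70 (x) x 55 (y) mm, at press x +55, y +60, z 105 mm; goes down 16 mm with the treadle. Its arm is at z 215 to 250 mm, press x +30 to +80, y +22 to +162 mm, on a white column 50 x 45 mm at press y +115 to +160 mm
- guard_front (a point): middle of the front end of the steel bar guard over the treadle, at z 120 mm (press x -90, y -30). The bars, 5 mm thick, run 90 mm back along press x at 18 mm pitch: no finger fits between them. Thin cheeks and posts 66 mm to each side, up to z 127 mm; the front below the bars is open, 128 mm wide
- carriage (a joint): travel of the vial carriage along press +y (m): 0 is fully out, 0.095 is home against the end stop. About 1 N friction; from 0.081 to 0.0885 a spring detent resists with about 5 N, past this it draws the carriage home and holds it
- push_plate (a point): centre of the flat outer (press -y) face of the carriage's upright push plate, z 99 mm; plate 74 mm wide (press x), 6 mm thick, top at z 117, foot at z 27 mm. The carriage, 74 x 155 mm, on two low rails on the rear half of the press, bears a white rack of 12 vials (tops at z 85 mm), its centre 105 mm ahead (press +y) of this face
- treadle (a joint): angle of the treadle (rad): 0 is up, 0.26 is down on its stop. A return spring pushes it up with about 5 N when up and 11 N when fully down, felt 15 mm behind the front edge. It drives the ram. Its hinge axis lies along press y, through press x -5, z 45 mm
- treadle_edge (a point): middle of the treadle's front edge, upper face. Steel plate with black rubber pad, 80 long (press x), 110 wide, 8 thick, hinged along its rear edge; upper face 4 mm above the hinge plane. Up: edge at z 59, rising 0.12 rad to the front; down: z 38, falling 0.14 rad. It lies 5 mm behind the guard's front end, 61 mm below: closed fingers fit in from the front tilted about 35 to 50 degrees
- solvent_bottle: clear glass solvent bottle with blue cap, diameter 80, height 170, standing on the table close behind the press (its +x side), near the carriage's out end; origin under its centre
- cap_jar: white plastic jar, diameter 52, height 50, standing on the left front part of the press's base plate; origin under its centre
- spanner: steel spanner lying on the table in front of the treadle side of the press, about 180 long and under 20 high; origin underneath it
- cap_tray: grey open tray 90 x 140 x 35 on the table close behind the press (its +x side); origin under its centre
- beaker: glass beaker, diameter 72, height 85, far left; origin under its centre
- screwdriver: screwdriver lying on the table, far right, about 200 long; origin underneath it
- carton: cardboard carton 110 x 80 x 60, far right; origin under its centre

How it is judged (in metres and radians):
On the way, in this order (a step that is already met when the one before it is completed fails the run):
1. the carriage is pushed home into its detent, the treadle still up (value of joint carriage above 0.092 m and value of joint treadle below 0.05 rad), for 0.1 s.
2. the treadle is held down at its stop with the carriage home (value of joint treadle above 0.23 rad and value of joint carriage above 0.091 m), for 0.6 s.
At the end, for the whole second after the job is handed in: the carriage is latched home (within 4 mm of its end stop) and the treadle is fully up again (under 0.02 rad) and at rest, having been held within 0.03 rad of its stop for at least 0.6 s after the carriage was home (value of joint carriage above 0.091 m and value of joint treadle below 0.02 rad and velocity of joint treadle below 0.05 rad/s); the robot touches nothing.
It fails at once if the treadle is pressed before the carriage is home (value of joint treadle above 0.06 rad and value of joint carriage below 0.088 m).
It fails at once if another thing on the bench is shifted by more than 20 mm or knocked over (distance of any of solvent_bottle, cap_jar, spanner, cap_tray, beaker, screwdriver, carton from where it was at the start of the episode above 0.02 m or angle between any of solvent_bottle, cap_jar, cap_tray, beaker, carton's own z axis and vertical above 0.5 rad).
It also fails if it takes over 53 s, if anything falls off the work surface, if the arm or the gripper's body presses on something with over 40 N, if the wrist force passes 120 N, or if a joint passes its speed limit or range.

### The arm

A 6-joint arm with a two-finger parallel gripper is mounted at the origin on the work surface. World frame = base frame: x ahead of the robot, y to its left, z up, the work surface at z = 0. Lengths are in m, angles in degrees, forces in N, time in s.
With the tool pointing down it reaches from about 0.3 to 0.75 m from the base axis. Payload 8.5 kg.
Tool frame: the origin (TCP) lies midway between the tips of the shut fingers; the grasp point (between the pads) lies 19 mm behind it (env.grasp_offset is the distance from the TCP to the grasp point, in m); z points along the fingers, y is the line along which they close (so a half turn about z gives the same grasp; the last joint's range is limited). The gripper opens to 85 mm and grips with 20 to 120 N. Pads are 22 mm wide; open, the fingers measure 114 mm over their backs; the gripper's body (76 mm by 85 mm) begins 54 mm behind the grasp point. The pads swing forward as they close: fully open they stand 13 mm farther back than shut.
Start: joints at [-12.336, 21.807, 74.336, -0, 83.858, -12.336], TCP at [0.55, 0, 0.231] pointing down, gripper open.
Joint ranges: [-178.18, 178.18], [-50.72, 133.34], [12.68, 142.11], [-81.47, 261.47], [9.98, 163.14], [-165.26, 165.26]. Speed limits (degrees/s): [136.94, 136.94, 180, 180, 180, 180].

### API

Orientations are given as a 3x3 rotation matrix whose columns are the frame's x, y, z axes.
In Python, from rig import env gives the robot as it stands.
- The arm moves only by the tool servo_tool, never from a script. Its argument "deltas" is text: rows parted by semicolons, each of 7 numbers parted by spaces: the opening, from 0 (shut) to 1 (fully open), then the shift along the tool's x, y, z in mm, then the turn, a rotation vector about the tool's x, y, z in rad. A call has 1 to 8 rows; each row shifts and turns the commanded pose from where the row before left it, along the tool's axes as they then stand; what a row does not reach is not made up. A row lasts 1/12 s, in which the tool goes at most 41.7 mm and 7.16 degrees, less where a joint would pass 70% of its speed; a pose out of reach is approached as far as the arm can. A call is refused whole if a number of a shift passes 41.7 or a number of a turn 0.125, either way. A call with a gripper value outside its range is refused whole. The fingers move at their own pace and stop on an object; "newtons" is the grip in N (left out, the last holds). Time passes only in rows, so rows that do not move let the fingers close. It gives the time, the measured TCP pose, the force, the opening and the grip force at its end, in the units of the state.
- env.observe(): the state, without advancing time (a new reading comes with each control period).
- env.get_image(name): name is "scene" or "side" or "wrist"; returns a dict with "img" (480x640x3 uint8, red, green, blue), "depth" (480x640 float32, m along the optical axis (not along the pixel's ray), 0 where there is no reading), "camera_matrix" (3x3 intrinsics, pixels), "world_to_cam" (4x4, takes a point from world to camera coordinates). Camera axes: x right, y down, z forward; pixel columns grow to the right and rows downward; lengths in m; the calibration is good to about 2 mm. A picture is of the moment at which its call begins.
- env.close_job(): hands the job in; it is judged then, once.
Trained networks look in a picture, given as the dict that the camera call returned (one of the last four; its "shot" number tells which), for a name from the list of things; names that differ only in an ending like _2 or _b are one class to them, and where a whole thing is asked for, a point or a joint stands for the part that bears it (a point fixed in the world has none). Each returns a list of dicts, best first, with "conf" (0 to 1); they miss things now and then, are a little off and sometimes report something else, mostly with a low value. They report only what shows in the picture. A call takes as long as a camera call.
- env.spot_in(name, picture): "bbox" ([centre column, centre row, width, height] in pixels, round what is visible of it).
- env.spot_point(name, picture): "uv" ([column, row] in pixels: a listed point, or the origin of a listed thing).
The state is a dict: "time_s": time; "q": joint angles; "qvel": joint speeds; "joint_efforts": joint torques, N m; "position": TCP position; "tool_rot": TCP orientation; "ft_force": force on the tool from outside, world axes, zero at the start; "wrist_torque": the same for the moment, N m; "grip_width": finger opening in m; "gripper_force": force on a finger pad.
Only numpy, scipy, OpenCV 4.12 (cv2) and the standard library are available. Lean on these libraries where they do the work, as an engineer would, in place of code of your own. Each camera call takes 0.05 s, during which the arm holds its last target. There are 200 camera calls.

## Working session

There is one attempt and no reset: what is moved stays moved. The work goes in short steps, Python scripts to look and compute and a tool call to move; the robot and the scene stay as the last step left them, time stands still between calls to the robot, and variables do not carry over. Pictures are saved under pics/ and viewed, at most 10 in all, crops included, and the job is handed in when it is done.

Besides the shell and the picture viewer there is one more tool, called after ">>>" by a JSON object that holds its "api" and its "payload". servo_tool: Moves the arm, as the interface text tells. Its arguments: {"type":"object","properties":{"deltas":{"type":"string"},"newtons":{"type":"number"}},"required":["deltas"]}

```bash
mkdir -p pics; ls
cat > h.py <<'E'
import numpy as np, cv2
from rig import env
def back(p,uv,z=None):
    K=p["camera_matrix"];T=np.linalg.inv(p["world_to_cam"])
    r=np.linalg.inv(K)@[uv[0],uv[1],1]
    if z is None:
        u,v=int(round(uv[0])),int(round(uv[1])); d=p["depth"][v-1:v+2,u-1:u+2]; d=np.median(d)
        return (T@np.r_[r*d,1])[:3]
    d=T[:3,:3]@r; o=T[:3,3]; return o+d*(z-o[2])/d[2]
E
python3 - <<'E'
from h import *
np.set_printoptions(precision=4,suppress=True)
Z=dict(press=0,platen=.105,guard_front=.12,push_plate=.099,treadle_edge=.059,solvent_bottle=0,cap_jar=.015,spanner=0,cap_tray=0,beaker=0)
for c in ["scene","side"]:
    p=env.get_image(c); cv2.imwrite(f"pics/{c}1.png",p["img"][:,:,::-1])
    for n,z in Z.items():
        r=env.spot_point(n,p)
        for d in r[:1]: print(c,n,round(d["conf"],2),np.round(d["uv"],1),back(p,d["uv"],z),back(p,d["uv"]))
o=env.observe();print(o["time_s"],o["position"],o["tool_rot"])
E
```

```text
pics
scene press 0.8 [337.8 263.7] [ 0.6104  0.0236 -0.    ] [ 0.5663 -0.0423  0.079 ]
scene platen 0.69 [370.3 241.3] [ 0.6595 -0.0418  0.105 ] [ 0.6501 -0.0535  0.1186]
scene guard_front 0.92 [317.6 208.2] [0.6092 0.1188 0.12  ] [0.6125 0.1245 0.1148]
scene push_plate 0.83 [294.8 259.6] [0.4777 0.0059 0.099 ] [ 0.4748 -0.      0.1055]
scene treadle_edge 0.71 [313.1 226.6] [0.5979 0.1248 0.059 ] [0.6315 0.1832 0.0013]
scene solvent_bottle 0.65 [328.1 327.4] [ 0.4791 -0.1373  0.    ] [ 0.4577 -0.1714  0.0518]
scene cap_jar 0.4 [371.5 232.6] [0.7453 0.0626 0.015 ] [ 0.6592 -0.0442  0.1348]
scene spanner 0.52 [332.4 213.4] [0.7098 0.205  0.    ] [0.7051 0.1976 0.0072]
scene cap_tray 0.57 [388.8 307.8] [ 0.6319 -0.165   0.    ] [ 0.6296 -0.1674  0.0038]
side press 0.89 [282.5 266.6] [0.6181 0.041  0.    ] [0.5894 0.1117 0.059 ]
side platen 0.9 [276.6 220.7] [ 0.6658 -0.0425  0.105 ] [ 0.6571 -0.0215  0.1197]
side guard_front 0.87 [276.8 249.3] [0.603  0.1159 0.12  ] [0.6047 0.1117 0.1167]
side push_plate 0.95 [337.6 242.8] [0.4577 0.0031 0.099 ] [ 0.4838 -0.0951  0.0272]
side treadle_edge 0.92 [277.  265.6] [0.6061 0.1122 0.059 ] [0.6075 0.1088 0.0561]
side solvent_bottle 0.55 [342.6 243.2] [ 0.4777 -0.1352  0.    ] [ 0.4684 -0.0985  0.0268]
side cap_jar 0.69 [240.8 258.9] [0.745  0.0631 0.015 ] [0.7351 0.0821 0.0309]
side spanner 0.91 [229.2 295.4] [0.7142 0.2131 0.    ] [0.7126 0.2159 0.0028]
side cap_tray 0.91 [299.6 228.6] [ 0.6374 -0.1713  0.    ] [ 0.6347 -0.1637  0.0054]
side beaker 0.9 [336.  388.9] [0.3335 0.4385 0.    ] [0.326  0.4678 0.0363]
1.1 [ 0.55   -0.      0.2313] [[ 0.  1. -0.]
 [ 1. -0.  0.]
 [ 0. -0. -1.]]
```

View pics/scene1.png

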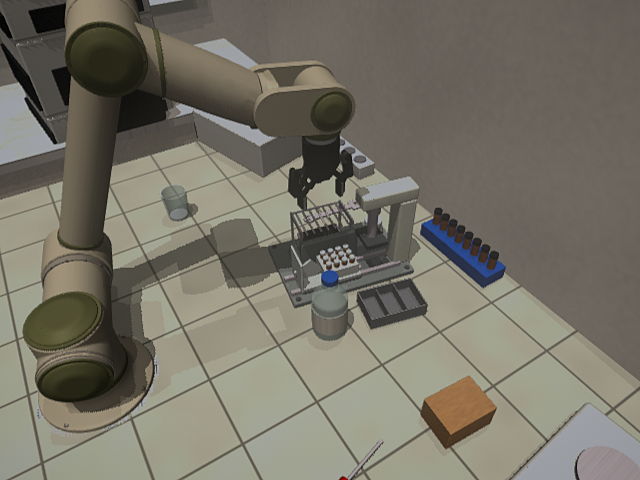

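View pics/side1.png

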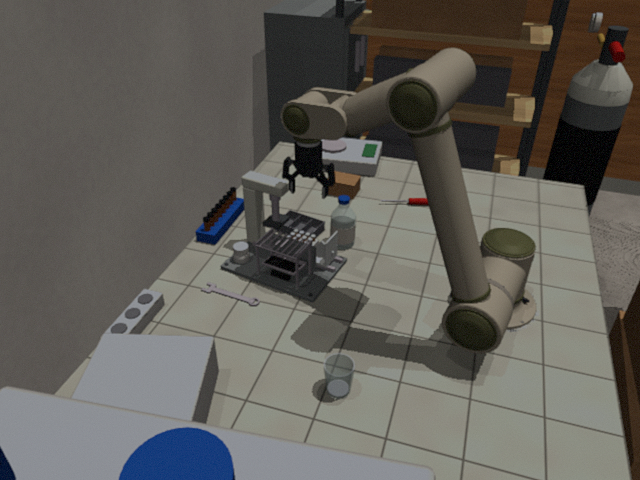

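The scene view shows the press centred near (345,260), with the push plate at (297,265), the bottle at (330,310) and the tray at (392,303). The side view shows the open guard front around (280,268), the jar at (241,255) and the spanner at (229,295). The detections match both pictures.

Run:
```python
import numpy as np
from scipy.optimize import least_squares
M={(0,0):[(.6104,.0236),(.6181,.041)],(55,60):[(.6595,-.0418),(.6658,-.0425)],(-90,-30):[(.6092,.1188),(.603,.1159)],(-85,-30):[(.5979,.1248),(.6061,.1122)],(55,-140):[(.4777,.0059),(.4577,.0031)]}
def w(p,q): t=p[2];R=np.array([[np.cos(t),-np.sin(t)],[np.sin(t),np.cos(t)]]);return np.array(p[:2])+R@np.array(q)/1000
def f(p): return np.ravel([w(p,k)-np.array(v) for k,vs in M.items() for v in vs])
r=least_squares(f,[.61,.03,-1.7],loss='soft_l1',f_scale=.004);p=r.x
print(p,np.degrees(p[2]),np.round(f(p)*1000,1).reshape(-1,2))
for q in [(55,-175),(55,-140),(55,-45),(-66,-30),(-140,-30)]:print(q,w(p,q))
```

```text
[ 0.614723    0.02554286 -1.79790818] -103.01255044351416 [[  4.3   1.9]
 [ -3.4 -15.5]
 [  1.3   0.2]
 [ -5.    0.9]
 [ -3.4   1.2]
 [  2.8   4.1]
 [  6.7  -9.7]
 [ -1.5   2.9]
 [-11.8  -2.4]
 [  8.2   0.4]]
(55, -175) [0.43183282 0.01135901]
(55, -140) [0.46593404 0.00347825]
(55, -45) [ 0.55849451 -0.01791238]
(-66, -30) [0.60035423 0.09660297]
(-140, -30) [0.6170164  0.16870271]
```

>>> {"api": "servo_tool", "payload": {"deltas": "0 0 -30 0 0 0 0; 0 0 -30 0 0 0 0; 0 0 -30 0 0 0 0; 0 8 -27 0 0 0 0.1; 0 0 0 0 0 0 0.1; 0 0 0 0 0 0 0"}}

```text
time_s: 1.6
position: [0.4321, 0.0082, 0.2319]
tool_rot: [[0.202, 0.979, 0.001], [0.979, -0.202, -0.0], [-0.0, 0.001, -1.0]]
ft_force: [0.7, 0.6, 0.1]
grip_width: 0.0124
gripper_force: 0.0
```

>>> {"api": "servo_tool", "payload": {"deltas": "0 2 0 35 0 0 0.027; 0 0 0 35 0 0 0; 0 0 0 35 0 0 0; 0 0 0 33 0 0 0; 0 0 0 0 0 0 0"}}

```text
time_s: 2.02
position: [0.4314, 0.0103, 0.0889]
tool_rot: [[0.222, 0.975, -0.009], [0.975, -0.222, 0.002], [0.0, -0.009, -1.0]]
ft_force: [-0.6, 0.6, 0.6]
grip_width: 0.0001
gripper_force: 0.0
```

Run:
```python
from h import *
np.set_printoptions(precision=4,suppress=True)
for c in ["scene","side","wrist"]:
    p=env.get_image(c)
    if c=="wrist": cv2.imwrite(f"pics/{c}2.png",p["img"][:,:,::-1])
    if c=="side": cv2.imwrite(f"pics/{c}2.png",cv2.resize(p["img"][180:330,200:400,::-1],(800,600)))
    for n,z in dict(guard_front=.12,push_plate=.099,platen=.105,treadle_edge=.059).items():
        for d in env.spot_point(n,p)[:1]: print(c,n,round(d["conf"],2),np.round(d["uv"],1),back(p,d["uv"],z))
```

```text
scene guard_front 0.66 [314.7 207.1] [0.6053 0.1266 0.12  ]
scene push_plate 0.78 [291.6 260.8] [0.4695 0.0064 0.099 ]
scene platen 0.88 [368.9 235.5] [ 0.669  -0.0229  0.105 ]
scene treadle_edge 0.49 [317.2 228.6] [0.6029 0.1122 0.059 ]
side guard_front 0.73 [274.3 249.3] [0.6096 0.1181 0.12  ]
side push_plate 0.66 [333.5 244.9] [0.4661 0.017  0.099 ]
side platen 0.96 [277.5 221. ] [ 0.6626 -0.0418  0.105 ]
side treadle_edge 0.64 [277.2 268.5] [0.6006 0.1247 0.059 ]
wrist push_plate 0.7 [447.3 322. ] [0.4772 0.0005 0.099 ]
```

View pics/side2.png

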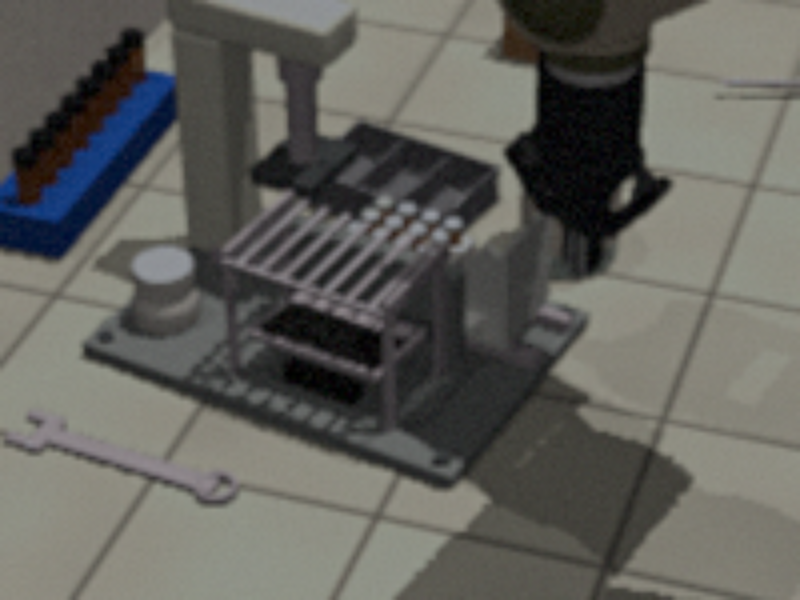

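The side crop shows the shut fingers just outside the push plate, around (580,260). The knuckles sit above the plate top, and the guard front is open. I'll push along tool +y.

>>> {"api": "servo_tool", "payload": {"deltas": "0 0 10 0 0 0 0; 0 0 10 0 0 0 0; 0 0 10 0 0 0 0; 0 0 10 0 0 0 0; 0 0 10 0 0 0 0; 0 0 10 0 0 0 0; 0 0 10 0 0 0 0; 0 0 10 0 0 0 0"}}

```text
time_s: 3.43
position: [0.5121, -0.0081, 0.0931]
tool_rot: [[0.225, 0.974, -0.001], [0.974, -0.225, 0.0], [0.0, -0.001, -1.0]]
ft_force: [-1.4, 1.3, -0.1]
grip_width: 0.0001
gripper_force: 0.6
```

Run:
```python
from h import *
p=env.get_image("side"); cv2.imwrite("pics/side3.png",cv2.resize(p["img"][180:330,200:400,::-1],(800,600)))
for d in env.spot_point("push_plate",p)[:1]: print(d,back(p,d["uv"],.099))
o=env.observe();print(o["position"],o["ft_force"])
```

```text
{'uv': [317.9, 240.1], 'conf': 0.66} [0.51645074 0.0081786  0.099     ]
[ 0.51290497 -0.00851601  0.09312647] [1.20954912 0.79086828 0.22762027]
```

View pics/side3.png

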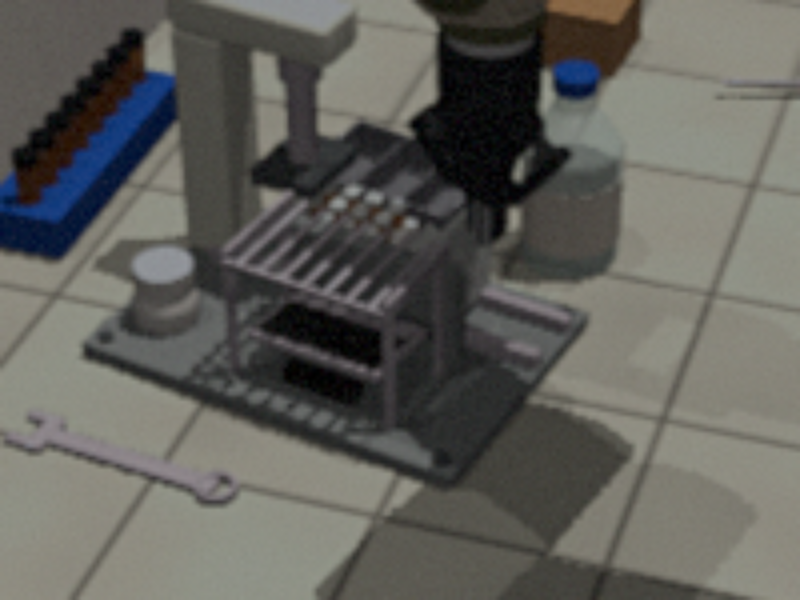

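The carriage is moving in: the fingers at (488,215) are against the plate.

>>> {"api": "servo_tool", "payload": {"deltas": "0 0 5 0 0 0 0; 0 0 5 0 0 0 0; 0 0 5 0 0 0 0; 0 0 4 0 0 0 0; 0 0 4 0 0 0 0; 0 0 3 0 0 0 0; 0 0 0 0 0 0 0"}}

```text
time_s: 4.12
position: [0.5374, -0.0142, 0.0934]
tool_rot: [[0.225, 0.974, 0.001], [0.974, -0.225, -0.0], [-0.0, 0.001, -1.0]]
ft_force: [-0.7, -0.1, -0.1]
grip_width: 0.0
gripper_force: 0.0
```

>>> {"api": "servo_tool", "payload": {"deltas": "0 0 2 0 0 0 0; 0 0 2 0 0 0 0; 0 0 2 0 0 0 0; 0 0 0 0 0 0 0"}}

```text
time_s: 4.45
position: [0.5424, -0.0151, 0.0933]
tool_rot: [[0.225, 0.974, -0.001], [0.974, -0.225, 0.0], [0.0, -0.001, -1.0]]
ft_force: [-2.2, 1.8, 1.8]
grip_width: -0.0001
gripper_force: 1.1
```

>>> {"api": "servo_tool", "payload": {"deltas": "0 0 2 0 0 0 0; 0 0 2 0 0 0 0; 0 0 0 0 0 0 0"}}

```text
time_s: 4.7
position: [0.5457, -0.0158, 0.0934]
tool_rot: [[0.225, 0.974, -0.002], [0.974, -0.225, 0.001], [0.0, -0.002, -1.0]]
ft_force: [-1.1, 2.4, 1.3]
grip_width: -0.0001
gripper_force: 1.1
```

>>> {"api": "servo_tool", "payload": {"deltas": "0 0 2 0 0 0 0; 0 0 2 0 0 0 0; 0 0 0 0 0 0 0"}}

```text
time_s: 4.95
position: [0.5507, -0.0171, 0.0934]
tool_rot: [[0.225, 0.974, 0.001], [0.974, -0.225, -0.0], [-0.0, 0.001, -1.0]]
ft_force: [0.2, -1.1, 0.2]
grip_width: -0.0001
gripper_force: 0.0
```

>>> {"api": "servo_tool", "payload": {"deltas": "0 0 2 0 0 0 0; 0 0 0 0 0 0 0"}}

```text
time_s: 5.12
position: [0.5528, -0.0178, 0.0934]
tool_rot: [[0.225, 0.974, 0.001], [0.974, -0.225, -0.0], [-0.0, 0.001, -1.0]]
ft_force: [-1.2, -0.3, 0.3]
grip_width: 0.0002
gripper_force: 0.0
```

>>> {"api": "servo_tool", "payload": {"deltas": "0 0 2 0 0 0 0; 0 0 2 0 0 0 0; 0 0 0 0 0 0 0"}}

```text
time_s: 5.37
position: [0.5551, -0.0182, 0.0932]
tool_rot: [[0.225, 0.974, -0.003], [0.974, -0.225, 0.0], [-0.0, -0.003, -1.0]]
ft_force: [-7.4, 0.7, 4.4]
grip_width: -0.0003
gripper_force: 3.7
```

>>> {"api": "servo_tool", "payload": {"deltas": "0 0 2 0 0 0 0; 0 0 1 0 0 0 0; 0 0 0 0 0 0 0"}}

```text
time_s: 5.62
position: [0.5553, -0.0183, 0.0932]
tool_rot: [[0.224, 0.974, -0.01], [0.974, -0.224, 0.002], [-0.001, -0.01, -1.0]]
ft_force: [-20.1, 2.2, 12.4]
grip_width: 0.0002
gripper_force: 10.3
```

The arm stopped at about 20 N, well above the detent force, so the carriage is against its end stop. Next I'll back off, lift and check.

>>> {"api": "servo_tool", "payload": {"deltas": "0 0 -10 0 0 0 0; 0 0 -15 0 0 0 0; 0 0 -20 -10 0 0 0; 0 0 0 -35 0 0 0; 0 0 0 -35 0 0 0; 0 0 0 -35 0 0 0; 0 0 0 -35 0 0 0; 0 0 0 0 0 0 0"}}

```text
time_s: 6.28
position: [0.5176, -0.0095, 0.2501]
tool_rot: [[0.225, 0.974, 0.012], [0.974, -0.225, -0.003], [-0.0, 0.013, -1.0]]
ft_force: [-0.1, -0.5, 0.8]
grip_width: 0.0003
gripper_force: 0.0
```

>>> {"api": "servo_tool", "payload": {"deltas": "0 36 10 0 0 0 0; 0 36 10 0 0 0 0; 0 36 10 0 0 0 0; 0 36 10 0 0 0 0; 0 36 9 0 0 0 0; 0 36 9 0 0 0 0; 0 0 0 0 0 0 0"}}

```text
time_s: 6.87
position: [0.6219, 0.1936, 0.2417]
tool_rot: [[0.221, 0.975, 0.0], [0.975, -0.221, 0.001], [0.001, -0.0, -1.0]]
ft_force: [1.4, 0.4, -0.2]
grip_width: -0.0001
gripper_force: 0.0
```

Run:
```python
from h import *
np.set_printoptions(precision=4,suppress=True)
for c in ["scene","side"]:
    p=env.get_image(c); 
    if c=="scene": cv2.imwrite("pics/scene4.png",cv2.resize(p["img"][150:330,240:480,::-1],(800,600)))
    for n,z in dict(guard_front=.12,push_plate=.099,platen=.105,treadle_edge=.059).items():
        for d in env.spot_point(n,p)[:1]: print(c,n,round(d["conf"],2),np.round(d["uv"],1),back(p,d["uv"],z))
o=env.observe();print(o["position"],o["q"],o["time_s"])
```

```text
scene guard_front 0.68 [315.4 206.3] [0.6085 0.1285 0.12  ]
scene push_plate 0.66 [331.6 250.2] [ 0.5675 -0.013   0.099 ]
scene platen 0.67 [371.4 239. ] [ 0.6666 -0.0365  0.105 ]
scene treadle_edge 0.51 [313.3 226.5] [0.5986 0.1249 0.059 ]
side guard_front 0.68 [272.7 251.6] [0.6098 0.1296 0.12  ]
side push_plate 0.77 [307.1 233.4] [ 0.5577 -0.0149  0.099 ]
side platen 0.86 [274.9 221.5] [ 0.6691 -0.0367  0.105 ]
side treadle_edge 0.67 [276.5 267.2] [0.6047 0.1197 0.059 ]
[0.6203 0.1878 0.2437] [ 6.3992 31.6605 55.596  -0.0028 92.7201 19.4559] 7.3667
```

View pics/scene4.png

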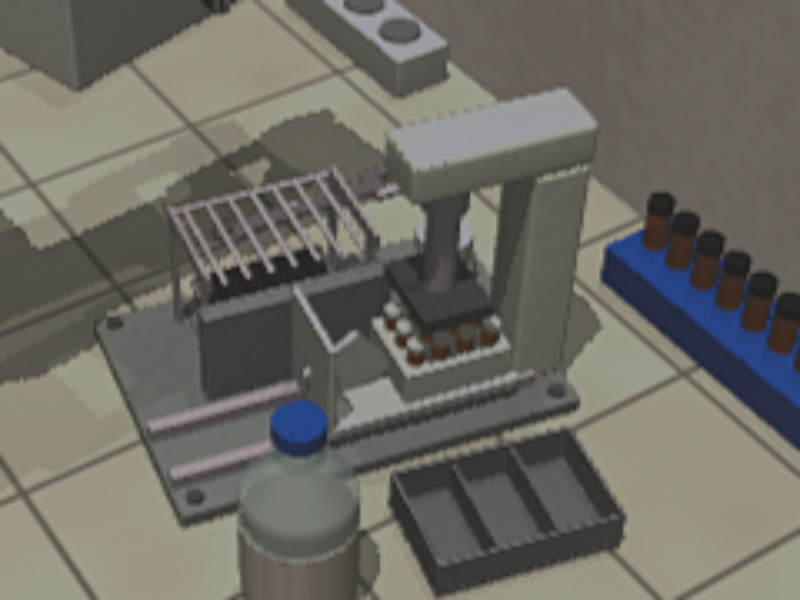

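The crop shows the carriage home: the plate is at (315,360) and the rack is under the platen at (445,340). The treadle is still up and the bottle and tray haven't moved. Now I'll tilt the tool.

>>> {"api": "servo_tool", "payload": {"deltas": "0 0 0 0 0 -0.124 0; 0 0 0 0 0 -0.124 0; 0 0 0 0 0 -0.124 0; 0 0 0 0 0 -0.124 0; 0 0 0 0 0 -0.124 0; 0 0 0 0 0 -0.124 0; 0 0 0 0 0 -0.124 0; 0 0 0 0 0 0 0"}}

```text
time_s: 8.03
position: [0.6198, 0.1903, 0.2392]
tool_rot: [[0.137, 0.975, -0.175], [0.625, -0.222, -0.748], [-0.768, -0.007, -0.64]]
ft_force: [-0.2, -0.5, -1.7]
grip_width: -0.0001
gripper_force: 0.0
```

Run:
```python
from h import *
np.set_printoptions(precision=3,suppress=True)
o=env.observe();print(o["position"],o["q"],o["time_s"]);print(o["tool_rot"])
p=env.get_image("side");cv2.imwrite("pics/side5.png",cv2.resize(p["img"][160:340,180:420,::-1],(800,600)))
P=p["img"].shape
# point cloud in press frame: guard bars / treadle
K=p["camera_matrix"];T=np.linalg.inv(p["world_to_cam"])
v,u=np.mgrid[0:480,0:640];d=p["depth"];m=d>0
c=np.stack([(u-K[0,2])/K[0,0]*d,(v-K[1,2])/K[1,1]*d,d,np.ones_like(d)],-1)@T.T
t=np.radians(-103);q=c[...,:2]-[.6147,.0255]
X=q[...,0]*np.cos(t)+q[...,1]*np.sin(t);Y=-q[...,0]*np.sin(t)+q[...,1]*np.cos(t);z=c[...,2]
g=m&(z>.108)&(z<.13)&(X>-.12)&(X<.02)&(Y>-.11)&(Y<.05)
print("guard n",g.sum(),"X pct",np.percentile(X[g],[1,3,10,50,99]),"Y",np.percentile(Y[g],[1,5,95,99]))
h=m&(z>.01)&(z<.02)&(abs(X)<.15)&(abs(Y)<.2)
print("base X",np.percentile(X[h],[.5,2]),"Y",np.percentile(Y[h],[.5,2,98,99.5]))
e=m&(z>.045)&(z<.07)&(X>-.11)&(X<-.02)&(abs(Y+.03)<.045)
print("treadle",e.sum(),np.percentile(X[e],[2,5,20,50]),np.percentile(z[e],[5,50,95]))
```

```text
[0.62  0.19  0.239] [ 21.125  48.447  38.201 -45.952 117.997  20.413] 8.0333
[[ 0.137  0.975 -0.175]
 [ 0.625 -0.222 -0.748]
 [-0.768 -0.007 -0.64 ]]
guard n 550 X pct [-0.098 -0.097 -0.094 -0.056  0.016] Y [-0.102 -0.1    0.035  0.039]
base X [-0.12  -0.117] Y [-0.162 -0.158  0.146  0.154]
treadle 407 [-0.092 -0.089 -0.083 -0.062] [0.048 0.053 0.058]
```

View pics/side5.png

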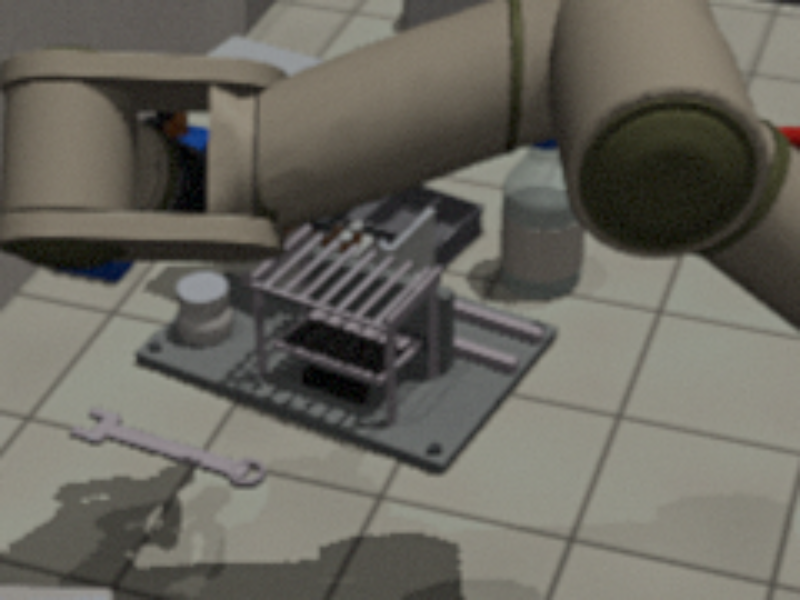

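The depth cloud puts the press about 5 mm further toward press -x than my fit, so I'll correct for that. Before lowering I'll check the forearm's clearance.

Run:
```python
from h import *
np.set_printoptions(precision=3,suppress=True)
A=[]
for n in ["side","scene"]:
    p=env.get_image(n);K=p["camera_matrix"];T=np.linalg.inv(p["world_to_cam"])
    v,u=np.mgrid[0:480,0:640];d=p["depth"];m=d>0
    c=(np.stack([(u-K[0,2])/K[0,0]*d,(v-K[1,2])/K[1,1]*d,d,np.ones_like(d)],-1)@T.T)[m];A.append(c[:,:3])
A=np.vstack(A)
A=A[(A[:,2]>.2)&(A[:,2]<.8)]
for x0 in np.arange(.2,.8,.08):
  for y0 in np.arange(-.08,.6,.08):
    s=A[(abs(A[:,0]-x0-.04)<.04)&(abs(A[:,1]-y0-.04)<.04)]
    if len(s)>8: print("x%.2f y%.2f zmin %.3f max %.3f"%(x0,y0,np.percentile(s[:,2],3),s[:,2].max()))
```

```text
x0.20 y0.16 zmin 0.480 max 0.502
x0.20 y0.24 zmin 0.385 max 0.540
x0.20 y0.32 zmin 0.397 max 0.547
x0.20 y0.40 zmin 0.439 max 0.546
x0.28 y0.16 zmin 0.451 max 0.544
x0.28 y0.24 zmin 0.515 max 0.546
x0.28 y0.32 zmin 0.495 max 0.547
x0.28 y0.40 zmin 0.444 max 0.545
x0.36 y0.16 zmin 0.442 max 0.542
x0.36 y0.24 zmin 0.421 max 0.536
x0.36 y0.32 zmin 0.414 max 0.500
x0.44 y0.24 zmin 0.393 max 0.495
x0.44 y0.32 zmin 0.384 max 0.486
x0.52 y0.16 zmin 0.267 max 0.297
x0.52 y0.24 zmin 0.289 max 0.468
x0.52 y0.32 zmin 0.340 max 0.476
x0.52 y0.40 zmin 0.367 max 0.402
x0.60 y-0.08 zmin 0.205 max 0.252
x0.60 y0.16 zmin 0.247 max 0.314
x0.60 y0.24 zmin 0.300 max 0.454
x0.60 y0.32 zmin 0.346 max 0.484
x0.60 y0.40 zmin 0.357 max 0.451
x0.68 y-0.08 zmin 0.203 max 0.253
x0.68 y0.16 zmin 0.301 max 0.311
x0.68 y0.24 zmin 0.306 max 0.443
x0.68 y0.32 zmin 0.423 max 0.479
x0.68 y0.40 zmin 0.361 max 0.443
x0.76 y-0.08 zmin 0.237 max 0.250
```

>>> {"api": "servo_tool", "payload": {"deltas": "0 25.6 0.2 21.4 0 0 0; 0 25.6 0.2 21.4 0 0 0; 0 25.6 0.2 21.4 0 0 0; 0 25.6 0.2 21.4 0 0 0; 0 25.6 0.2 21.4 0 0 0; 0 0 0 0 0 0 0; 0 0 0 0 0 0 0"}}

```text
time_s: 8.77
position: [0.6218, 0.1884, 0.0774]
tool_rot: [[0.147, 0.974, -0.173], [0.631, -0.227, -0.742], [-0.762, -0.0, -0.647]]
ft_force: [0.0, 0.9, 1.4]
grip_width: 0.0
gripper_force: 0.0
```

>>> {"api": "servo_tool", "payload": {"deltas": "0 -9.6 0 11.5 0 0 0; 0 -9.6 0 11.5 0 0 0; 0 -9.6 0 11.5 0 0 0; 0 0 0 0 0 0 0; 0 0 0 0 0 0 0"}}

```text
time_s: 9.18
position: [0.6125, 0.1452, 0.0795]
tool_rot: [[0.15, 0.974, -0.17], [0.631, -0.227, -0.742], [-0.761, 0.005, -0.649]]
ft_force: [0.4, 0.2, 0.1]
grip_width: 0.0
gripper_force: 0.0
```

Run:
```python
from h import *
np.set_printoptions(precision=4,suppress=True)
o=env.observe();print(o["position"],o["q"],o["time_s"],o["ft_force"])
d=o["position"][:2]-np.array([.6147,.0255]);print("X",d@[-.225,-.974],"Y",d@[.974,-.225])
ims=[env.get_image(c)["img"] for c in ["scene","wrist"]]
cv2.imwrite("pics/w6.png",np.hstack([cv2.resize(ims[0][130:290,240:400],(400,400)),cv2.resize(ims[1],(400,400))])[:,:,::-1])
```

```text
[0.6125 0.1452 0.0795] [ 17.9612  52.7541  55.6649 -41.4832  99.5003  34.6596] 9.1833 [0.3912 0.2089 0.0524]
X -0.11610195506141946 Y -0.02910967252329548
```

View pics/w6.png

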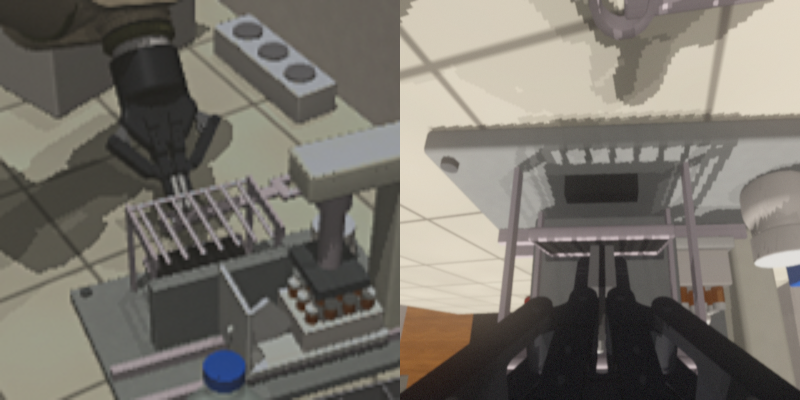

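Left half: the fingers are just in front of the guard and centred. In the wrist view (right half) the fingers meet at column 603, between posts at columns 515 and 685. I'll go 7 mm lower and then in.

>>> {"api": "servo_tool", "payload": {"deltas": "0 5.3 0 4.5 0 0 0; 0 0 0 0 0 0 0; 0 -6.5 0 7.6 0 0 0; 0 -6.5 0 7.6 0 0 0; 0 0 0 0 0 0 0"}}

```text
time_s: 9.7
position: [0.6066, 0.1248, 0.0692]
tool_rot: [[0.145, 0.974, -0.173], [0.629, -0.226, -0.744], [-0.764, -0.001, -0.646]]
ft_force: [-0.6, -1.4, 0.6]
grip_width: -0.0003
gripper_force: 0.0
```

>>> {"api": "servo_tool", "payload": {"deltas": "0 -6.5 0 7.6 0 0 0; 0 -6.5 0 7.6 0 0 0; 0 0 0 0 0 0 0; 0 0 0 0 0 0 0"}}

```text
time_s: 10.03
position: [0.6024, 0.1059, 0.0696]
tool_rot: [[0.146, 0.974, -0.172], [0.63, -0.226, -0.743], [-0.763, -0.0, -0.646]]
ft_force: [0.1, -0.7, -0.6]
grip_width: -0.0002
gripper_force: 0.0
```

>>> {"api": "servo_tool", "payload": {"deltas": "0 3.8 0 3.2 0 0 0; 0 3.8 0 3.2 0 0 0; 0 3.8 0 3.2 0 0 0; 0 0 0 0 0 0 0"}}

```text
time_s: 10.37
position: [0.6029, 0.1073, 0.0541]
tool_rot: [[0.146, 0.975, -0.17], [0.63, -0.224, -0.744], [-0.763, 0.001, -0.646]]
ft_force: [1.8, 3.8, 7.9]
grip_width: -0.0003
gripper_force: 3.5
```

>>> {"api": "servo_tool", "payload": {"deltas": "0 3 0 2.6 0 0 0; 0 3 0 2.6 0 0 0; 0 0 0 0 0 0 0"}}

```text
time_s: 10.62
position: [0.6029, 0.1072, 0.0467]
tool_rot: [[0.146, 0.975, -0.17], [0.63, -0.224, -0.744], [-0.763, 0.002, -0.646]]
ft_force: [1.1, 3.5, 9.8]
grip_width: 0.0001
gripper_force: 4.5
```

>>> {"api": "servo_tool", "payload": {"deltas": "0 1.5 0 1.3 0 0 0; 0 1.5 0 1.3 0 0 0; 0 0 0 0 0 0 0"}}

```text
time_s: 10.87
position: [0.603, 0.1071, 0.0446]
tool_rot: [[0.147, 0.974, -0.169], [0.628, -0.224, -0.745], [-0.764, 0.003, -0.645]]
ft_force: [-1.2, 2.5, 12.8]
grip_width: 0.0001
gripper_force: 7.0
```

>>> {"api": "servo_tool", "payload": {"deltas": "0 1.5 0 1.3 0 0 0; 0 0 0 0 0 0 0"}}

```text
time_s: 11.03
position: [0.603, 0.1071, 0.0443]
tool_rot: [[0.148, 0.974, -0.169], [0.627, -0.225, -0.746], [-0.765, 0.005, -0.644]]
ft_force: [-3.0, 5.1, 23.4]
grip_width: -0.0002
gripper_force: 11.7
```

The arm is stopped with force rising to 23 N, so this should be the treadle's stop. I'll hold and check that the ram is down.

>>> {"api": "servo_tool", "payload": {"deltas": "0 0 0 0 0 0 0; 0 0 0 0 0 0 0; 0 0 0 0 0 0 0; 0 0 0 0 0 0 0; 0 0 0 0 0 0 0; 0 0 0 0 0 0 0"}}

```text
time_s: 11.53
position: [0.603, 0.1071, 0.0443]
tool_rot: [[0.148, 0.974, -0.169], [0.627, -0.225, -0.746], [-0.765, 0.005, -0.644]]
ft_force: [-3.4, 5.3, 23.1]
grip_width: 0.0002
gripper_force: 11.9
```

Run:
```python
from h import *
o=env.observe();print(o["position"],o["time_s"],o["ft_force"])
p=env.get_image("scene")
print(env.spot_point("platen",p)[:1],env.spot_point("push_plate",p)[:1])
cv2.imwrite("pics/s7.png",cv2.resize(p["img"][150:330,240:480,::-1],(800,600)))
```

```text
[0.60300409 0.10706405 0.04427034] 11.5333 [-3.4010334   5.28435782 23.10148892]
[{'uv': [371.9, 244.8], 'conf': 0.92}] [{'uv': [330.9, 252.5], 'conf': 0.83}]
```

View pics/s7.png

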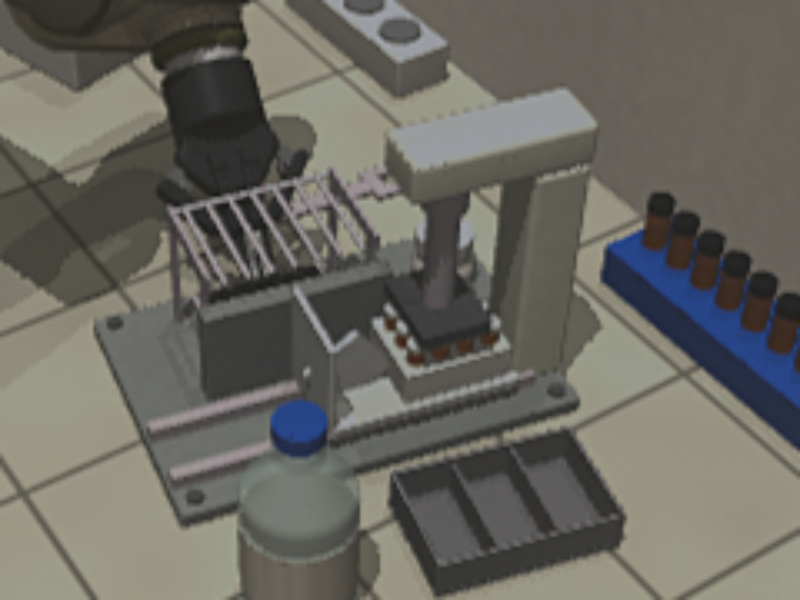

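The platen at (440,315) is down on the vials and the carriage is still home. After a little more hold I'll raise in reverse and withdraw.

>>> {"api": "servo_tool", "payload": {"deltas": "0 0 0 0 0 0 0; 0 0 0 0 0 0 0; 0 0 0 0 0 0 0; 0 0 0 0 0 0 0; 0 0 0 0 0 0 0; 0 0 0 0 0 0 0; 0 0 0 0 0 0 0; 0 0 0 0 0 0 0"}}

```text
time_s: 12.35
position: [0.603, 0.1071, 0.0443]
tool_rot: [[0.148, 0.974, -0.169], [0.627, -0.225, -0.746], [-0.765, 0.005, -0.644]]
ft_force: [-2.7, 5.2, 22.6]
grip_width: 0.0001
gripper_force: 11.9
```

>>> {"api": "servo_tool", "payload": {"deltas": "0 -3 0 -2.5 0 0 0; 0 -3.8 0 -3.2 0 0 0; 0 -3.8 0 -3.2 0 0 0; 0 -3.8 0 -3.2 0 0 0; 0 -3.8 0 -3.2 0 0 0; 0 -3.8 0 -3.2 0 0 0; 0 0 0 0 0 0 0; 0 0 0 0 0 0 0"}}

```text
time_s: 13.02
position: [0.6023, 0.1065, 0.0689]
tool_rot: [[0.145, 0.974, -0.172], [0.63, -0.225, -0.743], [-0.763, -0.001, -0.647]]
ft_force: [-0.2, -0.4, -0.1]
grip_width: 0.0
gripper_force: 0.0
```

>>> {"api": "servo_tool", "payload": {"deltas": "0 6.5 0 -7.6 0 0 0; 0 9.7 0 -11.4 0 0 0; 0 9.7 0 -11.4 0 0 0; 0 9.7 0 -11.4 0 0 0; 0 9.7 0 -11.4 0 0 0; 0 9.7 0 -11.4 0 0 0; 0 0 0 0 0 0 0"}}

```text
time_s: 13.6
position: [0.6215, 0.1919, 0.068]
tool_rot: [[0.143, 0.975, -0.17], [0.631, -0.222, -0.743], [-0.763, -0.001, -0.647]]
ft_force: [0.3, -0.4, -0.6]
grip_width: -0.0001
gripper_force: 0.0
```

>>> {"api": "servo_tool", "payload": {"deltas": "0 -10 0 -10 0 0 0; 0 -20 0 -17 0 0 0; 0 -20 0 -17 0 0 0; 0 0 0 0 0 0 0; 0 0 0 0 0 0 0"}}

```text
time_s: 14.02
position: [0.6221, 0.1898, 0.1381]
tool_rot: [[0.149, 0.974, -0.17], [0.631, -0.226, -0.743], [-0.762, 0.003, -0.648]]
ft_force: [0.5, -0.2, -0.2]
grip_width: 0.0002
gripper_force: 0.0
```

Run:
```python
from h import *
o=env.observe();print(o["position"],o["time_s"],o["ft_force"])
p=env.get_image("scene")
print(env.spot_point("platen",p)[:1],env.spot_point("push_plate",p)[:1])
cv2.imwrite("pics/s8.png",cv2.resize(p["img"][150:330,240:480,::-1],(800,600)))
```

```text
[0.62212654 0.18975403 0.13812971] 14.0167 [ 0.51549863 -0.2410046  -0.21750348]
[{'uv': [370.4, 240.2], 'conf': 0.67}] [{'uv': [334.4, 251.2], 'conf': 0.7}]
```

View pics/s8.png

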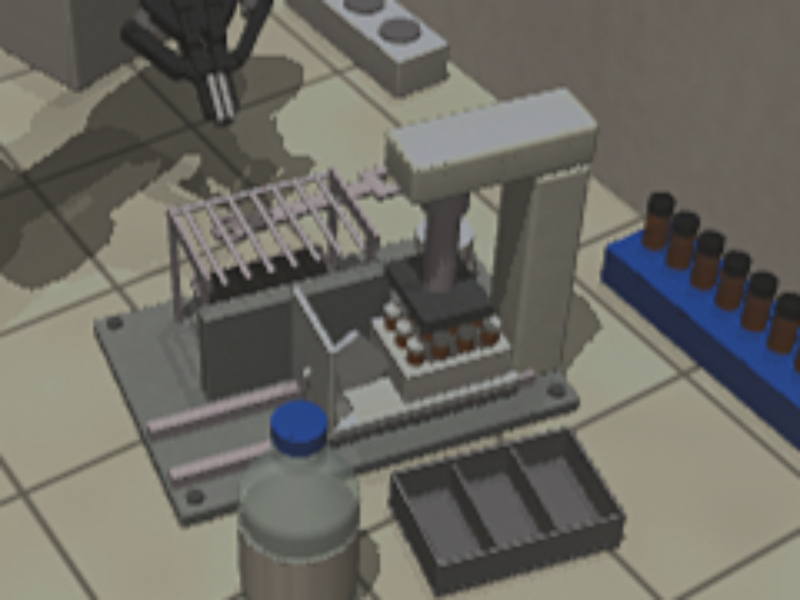

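The platen is back up at (440,295), the carriage is home and the arm is clear of everything, so I'll hand it in.

```bash
python3 -c "
from rig import env
print(env.close_job())"
```

```text
the job is handed in; nothing more can be done
None
```

I pushed the carriage home against its end stop, held the treadle down at its stop for about 1.3 s and let it come fully up. The last picture showed the carriage still home and the other things in view unmoved. The job was handed in at about 14 s, and no verdict was shown.

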